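# Lock the filter cartridge into the bench dust extractor

## Robot

A 6-joint arm with a two-finger parallel gripper is mounted at the origin on the work surface. World frame = base frame: x ahead of the robot, y to its left, z up, the work surface at z = 0. Lengths are in m, angles in degrees, forces in N, time in s.
With the tool pointing down it reaches from about 0.25 to 0.725 m from the base axis. Payload 9.7 kg.
Tool frame: the origin (TCP) lies midway between the tips of the shut fingers; the grasp point (between the pads) lies 19 mm behind it (bot.hold_point_z is the distance from the TCP to the grasp point, in m); z points along the fingers, y is the line along which they close (so a half turn about z gives the same grasp; the last joint's range is limited). The gripper opens to 85 mm and grips with 20 to 120 N. Pads are 22 mm wide; open, the fingers measure 114 mm over their backs; the gripper's body (76 mm by 85 mm) begins 54 mm behind the grasp point. The pads swing forward as they close: fully open they stand 13 mm farther back than shut.
Start: joints at [64.171, 4.979, 10.078, 95.1, 0, 90], TCP at [0.24, 0.495, 0.231] pointing down, gripper open.
Joint ranges: [-179.16, 179.16], [-48.56, 103.87], [-65.8, 70.77], [-126.05, 130.52], [-82.76, 87.17], [-180, 180]. Speed limits (degrees/s): [127.2, 127.2, 147.25, 180, 180, 180].

## Interface

Orientations are given as [roll, pitch, yaw] about the fixed x, y, z axes, in that order (R = Rz(yaw) Ry(pitch) Rx(roll)).
In Python, from workcell import bot gives the robot as it stands.
- The arm moves only by the tool play_rows, never from a script. Its argument "steps" is a list that holds one entry, the list of rows, each a list of 4 numbers: the shift along the tool's x, y, z in m, then the turn about the tool's z in rad. In form: [[[tx, ty, tz, yaw], ...]]. A call has exactly 5 rows; each row shifts and turns the commanded pose from where the row before left it, along the tool's axes as they then stand; what a row does not reach is not made up. A row lasts 1/12 s, in which the tool goes at most 41.7 mm and 7.16 degrees, less where a joint would pass 70% of its speed; a pose out of reach is approached as far as the arm can. A call is refused whole if a number of a shift passes 0.0417 or a number of a turn 0.125, either way. A call with a gripper value outside its range is refused whole. "gripper" is the finger opening in m, from 0 to 0.0854, set as the call begins (left out, the last holds). The fingers move at their own pace and stop on an object; "squeeze" is the grip in N (left out, the last holds). Time passes only in rows, so rows that do not move let the fingers close, or fill a call up. It gives the time, the measured TCP pose, the force, the opening and the grip force at its end, in the units of the state.
- bot.get_obs(): the state, without advancing time (a new reading comes with each control period).
- bot.camera(name): name is "scene" or "side" or "wrist"; returns a dict with "img" (420x560x3 uint8, blue, green, red), "vfov" (degrees; the focal length in pixels is half the picture's height over the tangent of half this angle, whatever the lens; pixels are square), "cx", "cy" (the principal point, pixels), "D" ([k1, k2, p1, p2, k3] as OpenCV has them; the pictures are not rectified), "xyz" and "attitude" of the camera in the world. Camera axes: x right, y down, z forward; pixel columns grow to the right and rows downward; lengths in m; the calibration is good to about 2 mm. A picture is of the moment at which its call begins. There is no depth.
- bot.job_done(): hands the job in; it is judged then, once.
The state is a dict: "time": time; "q": joint angles; "qd": joint speeds; "joint_efforts": joint torques, N m; "ee_pos": TCP position; "tcp_rot": TCP orientation; "wrist_force": force on the tool from outside, world axes, zero at the start; "torque": the same for the moment, N m; "opening": finger opening in m; "grasp_force": force on a finger pad.
Only numpy, scipy, OpenCV 4.12 (cv2) and the standard library are available. Lean on these libraries where they do the work, as an engineer would, in place of code of your own. Each camera call takes 0.05 s, during which the arm holds its last target. There are 200 camera calls.

## Task

Fit the filter cartridge with the two side lugs into the round well on top of the dust extractor: feel for the slots in the ring until the lugs drop in, push down against the spring, turn clockwise (seen from above) to the stop and let it spring up so that it is locked home. Leave everything else on the bench where it stands.

Things in the scene. Friction and masses are not known exactly. Their poses are not given: they have to be found in the camera images.
- cartridge_mid (a point): The filter cartridge, upright on the bench at the start, 102 mm tall, 0.13 to 0.25 kg, grey with a pleated paper band. Point on its axis, half-way up (51 mm above its underside), z up its axis. A round body 55 mm across (tapering to 43 mm over its lowest 12 mm) up to 17 mm above this point, then the hexagonal grip. The only one with lugs.
- cartridge_grip (a point): Middle of the cartridge's hexagonal grip, on its axis, 34 mm above cartridge_mid: 34 mm tall, 44 mm across flats. Flats face the cartridge's +y and -y and every 60 degrees from there: three pairs to grip across. It may be let go and regripped with the cartridge standing in the well.
- cartridge_lugs (a point): Point on the cartridge's axis at the level of its two lugs, 8 mm below cartridge_mid. The lugs stick out along the cartridge's +x and -x, each 8 mm wide and 6 mm tall (3 mm either way of this point), 68 mm over both ends.
- extractor: The dust extractor, a fixed grey box 220 mm (its x) by 200 mm (y) by 110 mm tall, origin at the centre of its underside, with the round filter well in the middle of its top and a hose stub at its +x side.
- socket (a point): Centre of the well at the level of the rim, 116 mm above the bench, axes as the box. The aluminium bayonet ring is 88 mm across, 6 mm proud of the box, bore 59 mm, with two opposite slots 14 mm wide, 7 mm deep, for the lugs. The ring's turn on the box is not reported: the line of the slots lies within 35 degrees either way of the box's x axis: find it by feel or see it from above.
- spring_plate (a joint): Sprung plate in the well: 0 at rest, up to 0.015 m pressed; 6 N at first, 15 N at the end. Heights of cartridge_mid above socket: lugs resting on the rim 11 mm; dropped in the slots, standing on the plate at rest, 5 mm; lugs clear below the lip -6 mm or less; plate fully down -10 mm; locked 0 mm (plate at 0.005).
- ring_lip (a point): Centre of the underside of the ring's 10 mm thick lip, 10 mm below socket. Lugs pushed below it turn clockwise, seen from above, about 75 degrees from slot to notch, up to 85 to a hard stop; the other way is blocked. At the stop a notch 5 mm deep lies above each lug: let up there, the spring lifts the lugs into it, which locks it. Let go short of it, it stays 5 mm too low.
- plug_mid (a point): A look-alike that has no lugs: a smooth cartridge 48 mm across, 96 mm tall, with the same hexagonal grip. Point on its axis, half-way up. Not for this well: leave it.
- jar_mid (a point): Amber varnish jar, 60 mm across, 75 mm tall; its middle. Bystander.
- plane_mid (a point): Wooden plane, 170 x 52 mm, about 85 mm tall, long axis x; 22 mm above its sole. Bystander.
- block_mid (a point): Cork-faced sanding block, 110 x 60 x 32 mm; its middle. Bystander.
- driver_grip (a point): Handle of a screwdriver 220 mm long lying along its x. Bystander.
- tin_mid (a point): Steel tin, 72 mm across, 90 mm tall; its middle. Bystander.
Not all that is in view belongs to the job. Leave any blue or purple look-alike of the part that bears cartridge_mid alone.

How it is judged (in metres and radians):
On the way:
1. the cartridge is pushed down into the well against the spring, at least 9 mm past where it stands by itself (z of cartridge_mid in the frame of socket below -0.004 m and horizontal distance between cartridge_mid and socket below 0.006 m), for 0.1 s.
At the end, for the whole second after the job is handed in: The cartridge is locked in the well, let go and at rest: upright within 0.08 rad, on the well's axis within 4 mm, its mid point level with the rim within 2 mm (lugs sprung up in the notches). No bystander was moved more than 30 mm (z of cartridge_mid in the frame of socket between -0.002 and 0.002 m and horizontal distance between cartridge_mid and socket below 0.004 m and angle between cartridge_mid's own z axis and vertical below 0.08 rad and linear speed of cartridge below 0.01 m/s); the robot touches nothing.
It fails at once if a bystander (look-alike, jar, plane, sanding block, screwdriver or tin) is moved more than 30 mm (distance of any of plug_mid, jar_mid, plane_mid, block_mid, driver_grip, tin_mid from where it was at the start of the episode above 0.03 m).
It also fails if it takes over 67 s, if anything falls off the work surface, if the arm or the gripper's body presses on something with over 40 N, if the wrist force passes 120 N, or if a joint passes its speed limit or range.

## Working session

There is one attempt and no reset: what is moved stays moved. The work goes in short steps, Python scripts to look and compute and a tool call to move; the robot and the scene stay as the last step left them, time stands still between calls to the robot, and variables do not carry over. Pictures are saved under pics/ and viewed, at most 10 in all, crops included, and the job is handed in when it is done.

Besides the shell and the picture viewer there is one more tool, called after "Call:" as name(argument=value, ...) on one line, values as JSON. play_rows: Moves the arm, as the interface text tells. Its arguments: {"type":"object","properties":{"steps":{"type":"array","items":{"type":"array","items":{"type":"array","items":{"type":"number"}}}},"gripper":{"type":"number"},"squeeze":{"type":"number"}},"required":["steps"]}

```bash
mkdir -p pics
cat > h.py <<'E'
import numpy as np, cv2
from scipy.spatial.transform import Rotation as R
from workcell import bot
def cam(n,save=None):
    c=bot.camera(n)
    if save: cv2.imwrite('pics/'+save,c['img'])
    return c
def K(c):
    h=c['img'].shape[0]; f=h/2/np.tan(np.radians(c['vfov'])/2)
    return np.array([[f,0,c['cx']],[0,f,c['cy']],[0,0,1.]])
def Rc(c):
    return R.from_euler('xyz',c['attitude'],degrees=True).as_matrix()
def ray(c,uv):
    p=cv2.undistortPoints(np.array(uv,float).reshape(-1,1,2),K(c),np.array(c['D'],float)).reshape(-1,2)
    return np.c_[p,np.ones(len(p))]@Rc(c).T
def onz(c,uv,z):
    d=ray(c,uv); o=np.array(c['xyz']); return o+d*((z-o[2])/d[:,2])[:,None]
def proj(c,P):
    q=(np.array(P,float).reshape(-1,3)-np.array(c['xyz']))@Rc(c)
    return cv2.projectPoints(q,np.zeros(3),np.zeros(3),K(c),np.array(c['D'],float))[0].reshape(-1,2)
E
python3 - <<'E'
from h import *
a=[]
for n in ['scene','side','wrist']:
    c=cam(n); a.append(c['img']); print(n,c['vfov'],c['cx'],c['cy'],c['D'],c['xyz'],c['attitude'])
    cv2.imwrite(f'pics/{n}0.png',c['img'])
print(bot.get_obs(),bot.hold_point_z)
E
```

```text
scene 49.763878093920994 274.9061945899744 215.4194635260653 [-0.07875082  0.          0.          0.          0.        ] [1.14859127 0.45014781 0.97391976] [-137.60272977   -0.70516647  122.77295877]
side 47.35976901437891 283.3220477714074 209.0088407239192 [-0.06119294  0.          0.          0.          0.        ] [0.38078316 0.88564622 1.13159724] [-140.89978808    0.93251505 -173.7245767 ]
wrist 68.2476549383941 283.56802874371425 204.64530179328395 [-0.04216396  0.          0.          0.          0.        ] [0.17835119 0.52536511 0.37365819] [1.64121757e+02 1.00599519e-01 6.41730341e+01]
{'time': 0.15, 'q': array([6.41706681e+01, 5.00478303e+00, 1.00452585e+01, 9.51004834e+01,
       9.82852833e-04, 8.99978866e+01]), 'qd': array([ 0.0049732 , -0.05582513,  0.2085876 , -0.03606306,  0.05119665,
       -0.01952708]), 'joint_efforts': array([-1.07170479e-03, -5.20762360e+01,  4.65043867e+01,  1.38511526e-02,
        4.12933815e-06,  5.36143503e-07]), 'ee_pos': array([0.23954838, 0.49489413, 0.23074046]), 'tcp_rot': array([-1.79939992e+02, -9.85065762e-04,  1.54172781e+02]), 'wrist_force': array([-0.03110008, -0.23019203, -0.38356452]), 'torque': array([0.00674874, 0.04181876, 0.07297965]), 'grasp_force': 0.0, 'opening': 0.08544734042111288} 0.0187
```

View pics/scene0.png

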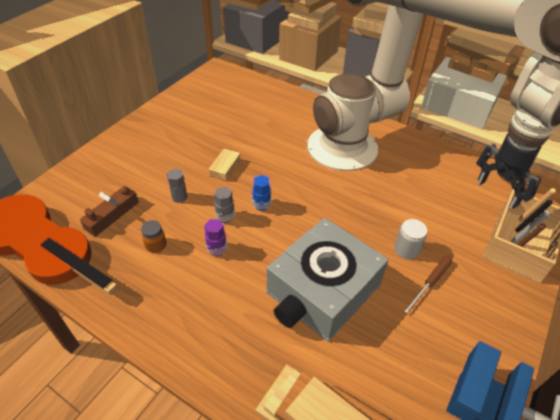

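View pics/side0.png

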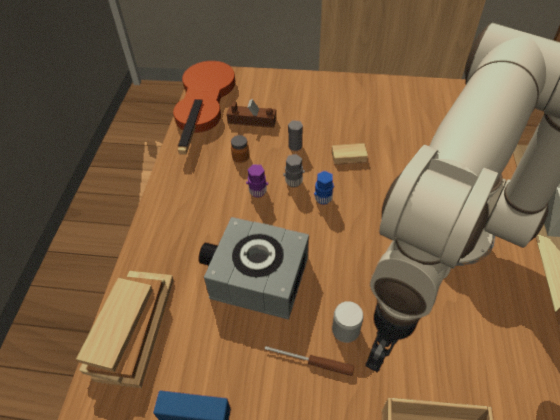

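Scene view: the extractor well is at (328,262). There are four cartridge-like parts:
- Grey with a pale band at (225,203).
- Smooth dark grey at (177,185), which looks like the plug.
- Blue at (262,192).
- Purple at (215,237).

The grey one with the pleated band fits the description. The side view shows it at (293,170). I'll confirm with an enlarged crop.

Run:
```python
from h import *
a=cv2.imread('pics/scene0.png'); b=cv2.imread('pics/side0.png')
A=cv2.resize(a[165:255,160:290],(780,540),interpolation=cv2.INTER_CUBIC)[:, :]
def cr(i,x,y,w,h,W,H): return cv2.resize(i[y:y+h,x:x+w],(W,H),interpolation=cv2.INTER_CUBIC)
t=np.hstack([cr(a,195,170,60,60,300,300)]+[cr(b,265,145,60,60,300,300)])
t2=np.hstack([cr(a,290,225,80,80,300,300),cr(b,215,215,80,80,300,300)])
cv2.imwrite('pics/crop1.png',np.vstack([t,t2]))
c=bot.camera('scene');s=bot.camera('side')
# rough: top-of-grip centres (z=.102) and socket z=.116
print(onz(c,[[225,194],[328,262]],.102),onz(s,[[293,161],[258,254]],.102))
print(onz(c,[[328,262]],.116),onz(s,[[258,254]],.116))
```

```text
[[ 0.48180137 -0.12802669  0.102     ]
 [ 0.53027409  0.21592487  0.102     ]] [[ 0.48024601 -0.13272107  0.102     ]
 [ 0.53758564  0.21053485  0.102     ]]
[[0.54020211 0.21968567 0.116     ]] [[0.53545351 0.21971471 0.116     ]]
```

View pics/crop1.png

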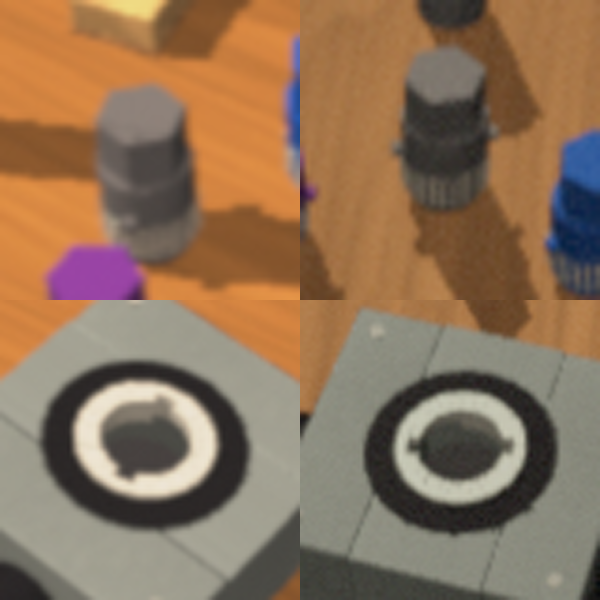

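Run:
```python
from h import *
c=bot.camera('scene');s=bot.camera('side')
def line(p): 
    d=p[0]-p[1]; return p.mean(0).round(4),np.linalg.norm(d[:2]).round(4),np.degrees(np.arctan2(d[1],d[0]))%180
print('lugs side',line(onz(s,[[284.4,174.6],[303.4,171]],.043)))
print('slots scene',line(onz(c,[[333.2,252.5],[323.3,271.7]],.116)))
print('slots side',line(onz(s,[[245.1,253.7],[270.5,254.2]],.116)))
# pale ring
for k,(x,y,w,h) in ((c,(295,235,70,55)),(s,(225,225,65,60))):
    im=k['img'][y:y+h,x:x+w]; m=(im.min(2)>150).astype(np.uint8)
    ct=max(cv2.findContours(m,0,1)[0],key=cv2.contourArea).reshape(-1,2)+[x,y]
    P=onz(k,ct,.116)[:,:2]; A=np.c_[2*P,np.ones(len(P))]; r=np.linalg.lstsq(A,(P**2).sum(1),rcond=None)[0]
    print('ring',r[:2],2*np.sqrt(r[2]+r[0]**2+r[1]**2),len(ct))
# box orientation hint: hose stub
for k,(x0,y0,x1,y1) in ((c,(205,180,245,225)),(s,(278,150,310,195))):
    im=cv2.cvtColor(k['img'][y0:y1,x0:x1],cv2.COLOR_BGR2HSV); m=(im[...,1]<60).astype(np.uint8)
    ct=max(cv2.findContours(m,0,1)[0],key=cv2.contourArea); print('cart bbox',np.array(cv2.boundingRect(ct))+[x0,y0,0,0])
```

```text
lugs side (array([ 0.4781, -0.1399,  0.043 ]), np.float64(0.0613), np.float64(20.005541375367542))
slots scene (array([0.5396, 0.2203, 0.116 ]), np.float64(0.0627), np.float64(6.480810784797939))
slots side (array([0.536 , 0.2196, 0.116 ]), np.float64(0.0648), np.float64(4.346837798219892))
ring [0.53820635 0.21899498] 0.08572708516077278 93
ring [0.53746549 0.21802354] 0.0841553056795366 86
cart bbox [215 188  18  34]
cart bbox [284 155  20  32]
```

```bash
cat >> h.py <<'E'
def plan(target,yaw,n,start=None,yaw0=None):
    """equal world steps to target (xyz) and world yaw (deg) in n rows, tool-down"""
    o=bot.get_obs(); p=np.array(o['ee_pos'] if start is None else start); y0=o['tcp_rot'][2] if yaw0 is None else yaw0
    dy=(yaw-y0+180)%360-180; d=(np.array(target)-p)/n; rows=[]
    for i in range(n):
        a=np.radians(y0+dy*i/n)
        rows.append([round(float(v),4) for v in (d[0]*np.cos(a)+d[1]*np.sin(a), d[0]*np.sin(a)-d[1]*np.cos(a), -d[2], -np.radians(dy)/n)])
    for i in range(0,n,5): print(rows[i:i+5])
E
python3 -c "
from h import *
plan([.48,-.132,.20],-160,20)"
```

```text
[[-0.0245, -0.023, 0.0016, -0.04], [-0.0235, -0.0239, 0.0016, -0.04], [-0.0226, -0.0249, 0.0016, -0.04], [-0.0216, -0.0257, 0.0016, -0.04], [-0.0205, -0.0266, 0.0016, -0.04]]
[[-0.0194, -0.0274, 0.0016, -0.04], [-0.0183, -0.0281, 0.0016, -0.04], [-0.0172, -0.0289, 0.0016, -0.04], [-0.016, -0.0295, 0.0016, -0.04], [-0.0148, -0.0301, 0.0016, -0.04]]
[[-0.0136, -0.0307, 0.0016, -0.04], [-0.0124, -0.0312, 0.0016, -0.04], [-0.0111, -0.0317, 0.0016, -0.04], [-0.0098, -0.0321, 0.0016, -0.04], [-0.0085, -0.0325, 0.0016, -0.04]]
[[-0.0072, -0.0328, 0.0016, -0.04], [-0.0059, -0.0331, 0.0016, -0.04], [-0.0046, -0.0333, 0.0016, -0.04], [-0.0033, -0.0334, 0.0016, -0.04], [-0.0019, -0.0335, 0.0016, -0.04]]
```

Call:
play_rows(steps=[[[-0.0245,-0.023,0.0015,-0.04],[-0.0235,-0.024,0.0015,-0.04],[-0.0225,-0.025,0.0015,-0.04],[-0.0215,-0.0255,0.0015,-0.04],[-0.0205,-0.0265,0.0015,-0.04]]])

```text
time: 0.77
ee_pos: [0.2998, 0.337, 0.2237]
tcp_rot: [180.0, 0.0, 165.8]
wrist_force: [0.0, 0.1, 0.1]
opening: 0.0855
grasp_force: 0.0
```

Call:
play_rows(steps=[[[-0.0195,-0.0275,0.0015,-0.04],[-0.0185,-0.028,0.0015,-0.04],[-0.017,-0.029,0.0015,-0.04],[-0.016,-0.0295,0.0015,-0.04],[-0.015,-0.03,0.0015,-0.04]]])

```text
time: 1.18
ee_pos: [0.3601, 0.1802, 0.2164]
tcp_rot: [180.0, 0.0, 177.2]
wrist_force: [-0.4, 0.9, 0.1]
opening: 0.0852
grasp_force: 0.0
```

Call:
play_rows(steps=[[[-0.0135,-0.0305,0.0015,-0.04],[-0.0125,-0.031,0.0015,-0.04],[-0.011,-0.0315,0.0015,-0.04],[-0.01,-0.032,0.0015,-0.04],[-0.0085,-0.0325,0.0015,-0.04]]])

```text
time: 1.6
ee_pos: [0.4204, 0.0239, 0.2089]
tcp_rot: [-180.0, 0.0, -171.3]
wrist_force: [0.7, 0.4, 0.9]
opening: 0.0853
grasp_force: 0.0
```

Call:
play_rows(steps=[[[-0.007,-0.033,0.0015,-0.04],[-0.006,-0.033,0.0015,-0.04],[-0.0045,-0.0335,0.0015,-0.04],[-0.0035,-0.0335,0.0015,-0.04],[-0.002,-0.0335,0.0015,-0.04]]], gripper=0.07)

```text
time: 2.02
ee_pos: [0.4808, -0.1333, 0.2013]
tcp_rot: [-180.0, 0.0, -159.9]
wrist_force: [1.3, 1.6, 0.1]
opening: 0.0697
grasp_force: 0.0
```

Run:
```python
from h import *
o=bot.get_obs(); print(o['time'],o['ee_pos'],o['tcp_rot'],o['q'])
c=cam('wrist','w1.png'); print(c['xyz'],c['attitude']); print(proj(c,[[.48,-.132,.102]]))
```

```text
2.0167 [ 0.4807532  -0.13333734  0.2012913 ] [-1.79987363e+02  1.99385624e-02 -1.59896198e+02] [-1.55021652e+01 -2.56922206e+00 -9.31375173e-01  9.16142788e+01
  1.33416109e-03 -3.56059643e+01]
[ 0.41672136 -0.15711119  0.3442783 ] [1.64119843e+02 2.35835167e-02 1.10104563e+02]
[[285.94436872 203.61555438]]
```

View pics/w1.png

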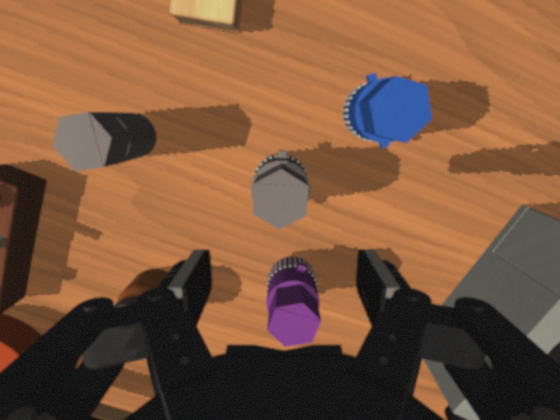

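Wrist view: the grey cartridge is at (281,195) with its paper band, a lug at (283,155), and two flats facing the fingers. The plug is at (85,140), blue at (395,110) and purple at (293,315). Next I refine the centre of the top.

Run:
```python
from h import *
c=cam('wrist'); im=c['img']; hsv=cv2.cvtColor(im,cv2.COLOR_BGR2HSV)
m=((hsv[...,1]<70)&(hsv[...,2]>95)).astype(np.uint8); w=np.zeros_like(m); w[145:240,240:325]=1; m=cv2.morphologyEx(m*w,cv2.MORPH_OPEN,np.ones((5,5),np.uint8))
ct=max(cv2.findContours(m,0,1)[0],key=cv2.contourArea); print(cv2.boundingRect(ct),cv2.contourArea(ct))
P=onz(c,ct.reshape(-1,2),.102)[:,:2]; a=np.radians(-159.9)
for t in range(0,180,10):
    u=P@[np.cos(a+np.radians(t)),np.sin(a+np.radians(t))]; print(t,((u.max()-u.min())*1e3).round(1),end=' | ')
h=cv2.convexHull((P*1e5).astype(np.float32)); mm=cv2.moments(h); print('\ncentre',mm['m10']/mm['m00']/1e5,mm['m01']/mm['m00']/1e5)
ap=cv2.approxPolyDP(ct,4,True).reshape(-1,2); print(ap.tolist()); print(onz(c,ap,.102).round(4)[:,:2].tolist())
cv2.imwrite('pics/w1c.png',cv2.resize(im[140:250,225:340],None,fx=5,fy=5,interpolation=cv2.INTER_CUBIC))
print(proj(c,[[.4808,-.1333,.2013],[.4808,-.1333,.102]]))
```

```text
(257, 170, 58, 58) 2384.0
0 47.4 | 10 47.2 | 20 45.4 | 30 44.3 | 40 47.4 | 50 49.3 | 60 49.9 | 70 49.0 | 80 46.7 | 90 45.7 | 100 47.5 | 110 49.3 | 120 49.6 | 130 48.4 | 140 46.0 | 150 43.9 | 160 46.5 | 170 47.7 | 
centre 0.4779487366883618 -0.138241673349302
[[288, 170], [257, 184], [259, 213], [281, 227], [309, 216], [314, 186]]
[[0.4549, -0.1443], [0.4739, -0.1635], [0.4962, -0.1542], [0.5014, -0.1332], [0.4845, -0.115], [0.4598, -0.1204]]
[[292.83616957 258.43105727]
 [289.55982673 204.47495846]]
```

View pics/w1c.png

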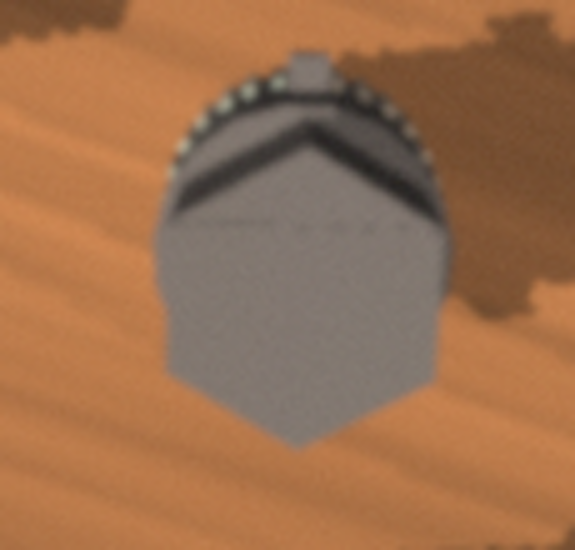

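Run:
```python
from h import *
c=cam('wrist')
uv=np.array([[308,137],[174,210],[168,370],[298,447],[434,383],[443,222]])/5+[225,140]
P=onz(c,uv,.102)[:,:2]; C=P.mean(0); d=P-C
print(C, np.linalg.norm(d,axis=1)*1e3); a=np.degrees(np.arctan2(d[:,1],d[:,0])); print(a, a%60)
o=bot.get_obs(); print(o['ee_pos'],o['tcp_rot'])
L=onz(c,[[225+310/5,140+70/5]],.046)[0,:2]; print('lug',L,np.degrees(np.arctan2(*(L-C)[::-1])),np.linalg.norm(L-C))
```

```text
[ 0.47677067 -0.13508646] [25.93036242 25.1310823  25.39893177 25.70225822 25.77275371 25.26349966]
[-161.31872514 -104.74346194  -41.09665085   17.71589319   75.52561005
  139.136446  ] [18.68127486 15.25653806 18.90334915 17.71589319 15.52561005 19.136446  ]
[ 0.48058377 -0.13325464  0.20051185] [ 1.79957868e+02 -6.44848008e-02 -1.60165980e+02]
lug [ 0.44809192 -0.14394345] -162.83749503410255 0.030015275019534694
```

```bash
python3 -c "
from h import *
plan([.4768,-.1351,.18],-162.5,5)"
```

```text
[[0.0008, -0.0001, 0.0041, 0.0081], [0.0008, -0.0001, 0.0041, 0.0081], [0.0008, -0.0001, 0.0041, 0.0081], [0.0008, -0.0001, 0.0041, 0.0081], [0.0008, -0.0001, 0.0041, 0.0081]]
```

Call:
play_rows(steps=[[[0.0008,0,0.004,0.008],[0.0008,0,0.004,0.008],[0.0008,0,0.004,0.008],[0.0008,0,0.004,0.008],[0.0008,0,0.004,0.008]]])

```text
time: 2.58
ee_pos: [0.4765, -0.1321, 0.181]
tcp_rot: [-180.0, 0.0, -162.3]
wrist_force: [-0.2, 1.1, 0.5]
opening: 0.0698
grasp_force: 0.0
```

Call:
play_rows(steps=[[[0,0,0.014,0],[0,0,0.014,0],[0,0,0.014,0],[0,0,0.014,0],[0,0,0.014,0]]])

```text
time: 3.0
ee_pos: [0.4765, -0.1324, 0.1104]
tcp_rot: [-180.0, 0.0, -162.3]
wrist_force: [-0.1, -0.7, -0.1]
opening: 0.0703
grasp_force: 0.0
```

Call:
play_rows(steps=[[[0,0,0.014,0],[0,0,0.014,0],[0,0,0.011,0],[0,0,0.005,0],[0,0,0,0]]])

```text
time: 3.42
ee_pos: [0.476, -0.1324, 0.0661]
tcp_rot: [179.9, -0.1, -162.3]
wrist_force: [-0.5, -0.1, -0.0]
opening: 0.0704
grasp_force: 0.0
```

Call:
play_rows(steps=[[[0,0,0,0],[0,0,0,0],[0,0,0,0],[0,0,0,0],[0,0,0,0]]], gripper=0.03, squeeze=50)

```text
time: 3.83
ee_pos: [0.4773, -0.133, 0.0683]
tcp_rot: [-179.9, 0.1, -162.3]
wrist_force: [0.4, -0.7, 6.3]
opening: 0.0437
grasp_force: 50.7
```

Call:
play_rows(steps=[[[0,0,0,0],[0,0,0,0],[0,0,0,0],[0,0,0,0],[0,0,0,0]]])

```text
time: 4.25
ee_pos: [0.4773, -0.133, 0.0683]
tcp_rot: [-179.9, 0.1, -162.3]
wrist_force: [0.7, -1.5, 5.4]
opening: 0.044
grasp_force: 50.7
```

Call:
play_rows(steps=[[[0,0,-0.006,0],[0,0,-0.016,0],[0,0,-0.02,0],[0,0,-0.02,0],[0,0,-0.02,0]]])

```text
time: 4.67
ee_pos: [0.4763, -0.1326, 0.1501]
tcp_rot: [180.0, -0.0, -162.3]
wrist_force: [0.9, -0.0, -1.1]
opening: 0.0441
grasp_force: 50.6
```

Call:
play_rows(steps=[[[0,0,-0.02,0],[0,0,-0.02,0],[0,0,-0.02,0],[0,0,-0.016,0],[0,0,-0.006,0]]])

```text
time: 5.08
ee_pos: [0.477, -0.1329, 0.2337]
tcp_rot: [-179.9, 0.1, -162.3]
wrist_force: [0.1, -0.1, -1.5]
opening: 0.044
grasp_force: 50.7
```

```bash
python3 -c "
from h import *
o=bot.get_obs(); print(o['ee_pos'],o['wrist_force'],o['opening'])
plan([.428,.208,.232],-174.5,15)"
```

```text
[ 0.47704657 -0.13287658  0.23371201] [ 0.1374824  -0.10996499 -1.49876353] 0.044037301534767086
[[-0.0038, 0.0226, 0.0001, 0.0142], [-0.0035, 0.0227, 0.0001, 0.0142], [-0.0032, 0.0227, 0.0001, 0.0142], [-0.0028, 0.0228, 0.0001, 0.0142], [-0.0025, 0.0228, 0.0001, 0.0142]]
[[-0.0022, 0.0229, 0.0001, 0.0142], [-0.0019, 0.0229, 0.0001, 0.0142], [-0.0015, 0.0229, 0.0001, 0.0142], [-0.0012, 0.0229, 0.0001, 0.0142], [-0.0009, 0.0229, 0.0001, 0.0142]]
[[-0.0006, 0.023, 0.0001, 0.0142], [-0.0002, 0.023, 0.0001, 0.0142], [0.0001, 0.023, 0.0001, 0.0142], [0.0004, 0.023, 0.0001, 0.0142], [0.0008, 0.0229, 0.0001, 0.0142]]
```

Call:
play_rows(steps=[[[-0.004,0.0225,0,0.014],[-0.0035,0.0225,0,0.014],[-0.003,0.0225,0,0.014],[-0.003,0.023,0,0.014],[-0.0025,0.023,0,0.014]]])

```text
time: 5.5
ee_pos: [0.46, -0.0183, 0.2306]
tcp_rot: [180.0, -0.1, -166.4]
wrist_force: [-0.0, -0.2, -0.9]
opening: 0.0437
grasp_force: 50.9
```

Call:
play_rows(steps=[[[-0.002,0.023,0,0.014],[-0.002,0.023,0,0.014],[-0.0015,0.023,0,0.014],[-0.001,0.023,0,0.014],[-0.001,0.023,0,0.014]]])

```text
time: 5.92
ee_pos: [0.4431, 0.0958, 0.2306]
tcp_rot: [180.0, -0.1, -170.3]
wrist_force: [0.2, 0.2, -1.0]
opening: 0.0439
grasp_force: 50.9
```

Call:
play_rows(steps=[[[-0.0005,0.023,0,0.014],[0,0.023,0,0.014],[0,0.023,0,0.014],[0.0005,0.023,0,0.014],[0.001,0.023,0,0.014]]])

```text
time: 6.33
ee_pos: [0.426, 0.2095, 0.2306]
tcp_rot: [-180.0, -0.1, -174.4]
wrist_force: [0.4, 0.1, -1.3]
opening: 0.0437
grasp_force: 50.9
```

Call:
play_rows(steps=[[[0,0,0,0],[0,0,0,0],[0,0,0,0],[0,0,0,0],[0,0,0,0]]])

```text
time: 6.75
ee_pos: [0.4268, 0.2077, 0.2312]
tcp_rot: [-180.0, -0.0, -174.4]
wrist_force: [-0.1, -0.1, -1.7]
opening: 0.0437
grasp_force: 50.9
```

Run:
```python
from h import *
o=bot.get_obs(); print(o['ee_pos'],o['tcp_rot'],o['q'])
c=cam('wrist','w2.png'); print(proj(c,[[.538,.2185,.116]]))
```

```text
[0.42675423 0.20771314 0.23123139] [-1.79990478e+02 -5.29124658e-03 -1.74377564e+02] [ 2.59577309e+01 -5.30352073e+00 -1.86295582e-01  9.51254956e+01
 -7.08969384e-03  2.03352945e+01]
[[283.52166129 310.88925417]]
```

View pics/w2.png

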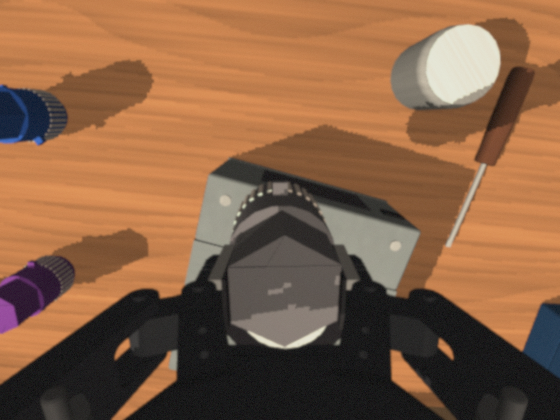

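The cartridge hides the ring from this side. In the image, up points towards the base, so I need to go past the well and look back.

Call:
play_rows(steps=[[[-0.02,0,0,0],[-0.02,0,0,0],[-0.02,0,0,0],[-0.02,0,0,0],[-0.02,0,0,0]]])

```text
time: 7.22
ee_pos: [0.5272, 0.2178, 0.2313]
tcp_rot: [180.0, 0.0, -174.4]
wrist_force: [0.3, 0.6, -1.3]
opening: 0.0441
grasp_force: 51.0
```

Call:
play_rows(steps=[[[-0.022,0,0,0],[-0.022,0,0,0],[-0.022,0,0,0],[-0.022,0,0,0],[-0.01,0,0,0]]])

```text
time: 7.63
ee_pos: [0.6258, 0.2273, 0.2301]
tcp_rot: [-180.0, -0.0, -174.4]
wrist_force: [0.0, 0.9, -1.3]
opening: 0.0437
grasp_force: 51.0
```

Call:
play_rows(steps=[[[0,0,0,0],[0,0,0,0],[0,0,0,0],[0,0,0,0],[0,0,0,0]]])

```text
time: 8.05
ee_pos: [0.6231, 0.228, 0.2319]
tcp_rot: [180.0, 0.0, -174.3]
wrist_force: [-0.5, -1.2, -1.2]
opening: 0.0434
grasp_force: 51.0
```

Run:
```python
from h import *
o=bot.get_obs(); print(o['ee_pos'],o['tcp_rot'])
c=cam('wrist','w3.png'); print(proj(c,[[.538,.2185,.116]]))
```

```text
[0.62307709 0.22801481 0.23194123] [ 1.79989656e+02  3.49010072e-02 -1.74306366e+02]
[[282.40058172  94.12771634]]
```

View pics/w3.png

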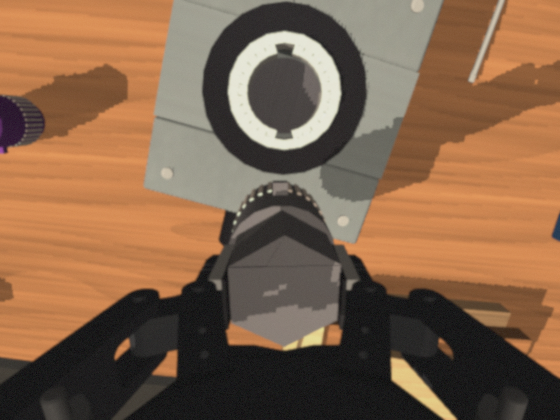

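The ring's slots are at (285,48) and (284,134), and the held cartridge's near lug is at (281,187), almost in line with them. Measuring both.

Run:
```python
from h import *
c=cam('wrist'); im=c['img']; o=bot.get_obs(); print(o['ee_pos'],o['tcp_rot'][2])
m=((im.min(2)>160)).astype(np.uint8); m[175:]=0; m[:,:200]=0; m[:,370:]=0
m=cv2.morphologyEx(m,cv2.MORPH_OPEN,np.ones((3,3),np.uint8))
cs,h=cv2.findContours(m,cv2.RETR_CCOMP,cv2.CHAIN_APPROX_NONE)
cs=sorted(cs,key=cv2.contourArea)[::-1][:2]
for ct in cs:
    P=onz(c,ct.reshape(-1,2),.116)[:,:2]
    C=np.zeros(2); Q=P
    for _ in range(4):
        A=np.c_[2*Q,np.ones(len(Q))]; r=np.linalg.lstsq(A,(Q**2).sum(1),rcond=None)[0]; C=r[:2]; rad=np.sqrt(r[2]+C@C)
        e=np.linalg.norm(P-C,axis=1)-rad; Q=P[abs(e)<.0015]
    print(C,2*rad,len(Q),len(P))
    out=P[e>.003]-C
    if len(out)>6:
        t=np.arctan2(out[:,1],out[:,0]); print('slot line',np.degrees(np.angle(np.exp(2j*t).mean()))/2, len(out), np.degrees(np.unique(np.round(t,2)))[[0,-1]])
L=onz(c,[[281,183]],o['ee_pos'][2]-.0173-.008+.003)[0]; print('lug end',L, (L[:2]-o['ee_pos'][:2]), np.linalg.norm(L[:2]-o['ee_pos'][:2]), np.degrees(np.arctan2(*(L[:2]-o['ee_pos'][:2])[::-1])))
# top apex of hex (near), corner
g=im[160:240,225:340]; cv2.imwrite('pics/w3c.png',cv2.resize(im[20:260,200:370],None,fx=2.4,fy=2.4,interpolation=cv2.INTER_CUBIC))
```

```text
[0.62320414 0.22812107 0.23185748] -174.3017723194681
[0.53657642 0.2196377 ] 0.08759306914977519 322 322
[0.53675236 0.21947451] 0.0597797434921233 193 253
slot line 5.341513138227789 53 [-179.33578988  179.33578988]
lug end [0.59002924 0.22327488 0.20955748] [-0.0331749  -0.00484619] 0.03352700145235249 -171.68901471810477
```

```bash
python3 -c "
from h import *
plan([.5365,.220,.200],-174.5,5)"
```

```text
[[0.0174, 0.0001, 0.0064, 0.0007], [0.0174, 0.0001, 0.0064, 0.0007], [0.0174, 0.0001, 0.0064, 0.0007], [0.0174, 0.0001, 0.0064, 0.0007], [0.0174, 0.0001, 0.0064, 0.0007]]
```

Call:
play_rows(steps=[[[0.0174,0,0.005,0.001],[0.0174,0,0.005,0.001],[0.0174,0,0.005,0.001],[0.0174,0,0.006,0],[0.0174,0,0.006,0]]])

```text
time: 8.57
ee_pos: [0.536, 0.2195, 0.2043]
tcp_rot: [180.0, 0.0, -174.5]
wrist_force: [-0.2, -0.3, -1.0]
opening: 0.0437
grasp_force: 51.0
```

Call:
play_rows(steps=[[[0,0,0,0],[0,0,0,0],[0,0,0,0],[0,0,0,0],[0,0,0,0]]])

```text
time: 8.98
ee_pos: [0.5377, 0.2197, 0.2044]
tcp_rot: [180.0, 0.0, -174.5]
wrist_force: [1.0, -0.1, -1.7]
opening: 0.0435
grasp_force: 51.0
```

Call:
play_rows(steps=[[[0,0,0.006,0],[0,0,0.006,0],[0,0,0.006,0],[0,0,0.006,0],[0,0,0.006,0]]])

```text
time: 9.4
ee_pos: [0.5369, 0.2196, 0.1732]
tcp_rot: [-180.0, -0.0, -174.5]
wrist_force: [0.4, -1.2, -1.1]
opening: 0.044
grasp_force: 51.2
```

Call:
play_rows(steps=[[[0,0,0.002,0],[0,0,0.002,0],[0,0,0.002,0],[0,0,0.002,0],[0,0,0.002,0]]])

```text
time: 9.82
ee_pos: [0.5371, 0.2207, 0.1649]
tcp_rot: [179.9, 0.1, -174.4]
wrist_force: [-1.2, 6.9, 1.4]
opening: 0.0439
grasp_force: 50.1
```

Call:
play_rows(steps=[[[0,0.0008,0,0],[0,0.0007,0,0],[0,0,0,0],[0,0,0,0],[0,0,0,0]]])

```text
time: 10.23
ee_pos: [0.537, 0.221, 0.1643]
tcp_rot: [-180.0, 0.0, -174.5]
wrist_force: [0.6, 1.5, -1.5]
opening: 0.0437
grasp_force: 51.1
```

Call:
play_rows(steps=[[[0,0,0.002,0],[0,0,0.002,0],[0,0,0.002,0],[0,0,0.002,0],[0,0,0.002,0]]])

```text
time: 10.65
ee_pos: [0.5369, 0.221, 0.154]
tcp_rot: [-180.0, -0.0, -174.5]
wrist_force: [-0.1, 1.5, -1.3]
opening: 0.044
grasp_force: 51.1
```

Call:
play_rows(steps=[[[0,0.0003,0.002,0],[0,0,0.002,0],[0,0,0.002,0],[0,0,0.002,0],[0,0,0.001,0]]])

```text
time: 11.07
ee_pos: [0.5368, 0.2213, 0.1449]
tcp_rot: [-180.0, -0.0, -174.5]
wrist_force: [-0.4, -0.4, -2.2]
opening: 0.0437
grasp_force: 51.2
```

Call:
play_rows(steps=[[[0,0,0.001,0],[0,0,0.001,0],[0,0,0.001,0],[0,0,0.001,0],[0,0,0.001,0]]])

```text
time: 11.48
ee_pos: [0.5369, 0.2214, 0.1402]
tcp_rot: [180.0, 0.0, -174.5]
wrist_force: [-0.3, 0.0, -1.3]
opening: 0.0439
grasp_force: 51.2
```

The lugs dropped in with no contact force. Now pressing against the spring.

Call:
play_rows(steps=[[[0,0,0.001,0],[0,0,0.001,0],[0,0,0.001,0],[0,0,0.001,0],[0,0,0.001,0]]])

```text
time: 11.9
ee_pos: [0.5372, 0.2215, 0.136]
tcp_rot: [180.0, 0.1, -174.5]
wrist_force: [-0.8, -0.6, 5.0]
opening: 0.0441
grasp_force: 51.7
```

Call:
play_rows(steps=[[[0,0,0.0015,0],[0,0,0.0015,0],[0,0,0.0015,0],[0,0,0.0015,0],[0,0,0.0015,0]]])

```text
time: 12.32
ee_pos: [0.5373, 0.2214, 0.1289]
tcp_rot: [180.0, 0.1, -174.5]
wrist_force: [-1.5, -1.5, 9.4]
opening: 0.0439
grasp_force: 52.0
```

Call:
play_rows(steps=[[[0,0,0.0015,0],[0,0,0.0015,0],[0,0,0.001,0],[0,0,0,0],[0,0,0,0]]])

```text
time: 12.73
ee_pos: [0.5374, 0.2214, 0.1254]
tcp_rot: [180.0, 0.1, -174.5]
wrist_force: [-1.1, -2.4, 10.8]
opening: 0.0437
grasp_force: 52.0
```

Call:
play_rows(steps=[[[0,0,0.001,0],[0,0,0.0005,0],[0,0,0,0.03],[0,0,0,0.03],[0,0,0,0.03]]])

```text
time: 13.15
ee_pos: [0.5374, 0.2218, 0.1242]
tcp_rot: [179.9, 0.1, -179.7]
wrist_force: [-1.6, 0.4, 11.5]
opening: 0.044
grasp_force: 51.5
```

```bash
python3 -c "
from h import *
o=bot.get_obs(); print(o['ee_pos'],o['tcp_rot'],o['wrist_force'],o['torque'],o['q'])"
```

```text
[0.53744417 0.22175472 0.124152  ] [ 1.79921867e+02  1.46609801e-01 -1.79724315e+02] [-1.61746301  0.3811749  11.5139619 ] [-0.01384377  0.49159297  0.02596331] [2.24131269e+01 8.29117917e+00 1.85767224e+00 8.34012482e+01
 1.71264352e-02 2.21373670e+01]
```

Call:
play_rows(steps=[[[0,0,0,0.03],[0,0,0,0.03],[0,0,0,0.03],[0,0,0,0.03],[0,0,0,0.03]]])

```text
time: 13.57
ee_pos: [0.5374, 0.222, 0.1242]
tcp_rot: [179.9, 0.1, 171.7]
wrist_force: [-2.2, -0.2, 12.7]
opening: 0.0438
grasp_force: 51.3
```

```bash
python3 -c "
from h import *
o=bot.get_obs(); print(o['ee_pos'],o['tcp_rot'],o['wrist_force'],o['torque'],o['opening'])"
```

```text
[0.53744384 0.22202195 0.12416409] [1.79872728e+02 1.29037668e-01 1.71694656e+02] [-2.23310692 -0.20044176 12.74529794] [0.26785987 0.49812647 0.05240897] 0.04378624134714407
```

Call:
play_rows(steps=[[[0,0,0,0.06],[0,0,0,0.06],[0,0,0,0.06],[0,0,0,0.06],[0,0,0,0.06]]])

```text
time: 13.98
ee_pos: [0.5376, 0.2222, 0.1243]
tcp_rot: [179.8, 0.1, 154.4]
wrist_force: [-1.8, 1.7, 12.1]
opening: 0.0438
grasp_force: 51.1
```

Call:
play_rows(steps=[[[0,0,0,0.06],[0,0,0,0.06],[0,0,0,0.06],[0,0,0,0.06],[0,0,0,0.06]]])

```text
time: 14.4
ee_pos: [0.5373, 0.2216, 0.1241]
tcp_rot: [179.9, 0.1, 137.2]
wrist_force: [-2.4, -2.2, 12.4]
opening: 0.044
grasp_force: 48.7
```

Call:
play_rows(steps=[[[0,0,0,0.06],[0,0,0,0.06],[0,0,0,0.06],[0,0,0,0.06],[0,0,0,0.06]]])

```text
time: 14.82
ee_pos: [0.5371, 0.2212, 0.124]
tcp_rot: [179.9, 0.0, 120.0]
wrist_force: [-3.5, -5.1, 12.2]
opening: 0.0438
grasp_force: 48.7
```

```bash
python3 -c "
from h import *
o=bot.get_obs(); print(o['ee_pos'],o['tcp_rot'],o['wrist_force'],o['torque'],o['opening'])"
```

```text
[0.53714013 0.22119454 0.12396249] [1.79903732e+02 4.58416473e-02 1.20023571e+02] [-3.5075396  -5.08303652 12.24603834] [-0.77548377  0.70102974  0.21302077] 0.04384334962494703
```

Call:
play_rows(steps=[[[0,0,0,0.05],[0,0,0,0.05],[0,0,0,0.05],[0,0,0,0.05],[0,0,0,0.05]]])

```text
time: 15.23
ee_pos: [0.537, 0.2209, 0.1239]
tcp_rot: [179.9, 0.1, 105.7]
wrist_force: [-5.0, -5.3, 11.8]
opening: 0.0435
grasp_force: 49.2
```

Call:
play_rows(steps=[[[0,0,0,0.02],[0,0,0,0.02],[0,0,0,0],[0,0,0,0],[0,0,0,0]]])

```text
time: 15.65
ee_pos: [0.5367, 0.2205, 0.1237]
tcp_rot: [180.0, 0.1, 103.6]
wrist_force: [-4.7, -6.8, 12.8]
opening: 0.0437
grasp_force: 50.9
```

```bash
python3 -c "
from h import *
o=bot.get_obs(); print(o['ee_pos'],o['tcp_rot'],o['wrist_force'],o['torque'],o['opening'])"
```

```text
[0.53665533 0.22053559 0.12368595] [1.79977768e+02 9.53428060e-02 1.03627203e+02] [-4.65145458 -6.82110087 12.78682441] [-1.61722001  1.2282936   0.92189246] 0.043717740680784586
```

Call:
play_rows(steps=[[[0,0,-0.001,-0.01],[0,0,-0.002,0],[0,0,-0.002,0],[0,0,-0.002,0],[0,0,-0.001,0]]])

```text
time: 16.07
ee_pos: [0.5366, 0.2206, 0.1294]
tcp_rot: [-179.9, 0.1, 104.2]
wrist_force: [1.1, -4.9, -5.8]
opening: 0.0434
grasp_force: 51.3
```

Call:
play_rows(steps=[[[0,0,-0.001,0],[0,0,-0.001,0],[0,0,0,0],[0,0,0,0],[0,0,0,0]]])

```text
time: 16.48
ee_pos: [0.5367, 0.2207, 0.1313]
tcp_rot: [-179.9, 0.1, 104.2]
wrist_force: [0.9, -5.6, -3.9]
opening: 0.044
grasp_force: 51.7
```

```bash
python3 -c "
from h import *
o=bot.get_obs(); print(o['ee_pos'],o['tcp_rot'],o['wrist_force'],o['torque'],o['opening'])"
```

```text
[0.53666565 0.22066576 0.13132857] [-1.79908477e+02  9.26067381e-02  1.04157308e+02] [ 0.86948689 -5.59488803 -3.89751209] [-1.20349983 -0.28136587  0.65485083] 0.044022809110418976
```

Call:
play_rows(steps=[[[0,0,0,0],[0,0,0,0],[0,0,0,0],[0,0,0,0],[0,0,0,0]]], gripper=0.07)

```text
time: 16.9
ee_pos: [0.537, 0.2216, 0.1325]
tcp_rot: [180.0, -0.0, 104.2]
wrist_force: [-0.3, 0.0, 0.5]
opening: 0.0702
grasp_force: 0.0
```

Call:
play_rows(steps=[[[0,0,-0.004,0],[0,0,-0.01,0],[0,0,-0.02,0],[0,0,-0.02,0],[0,0,-0.02,0]]])

```text
time: 17.32
ee_pos: [0.5368, 0.2214, 0.2081]
tcp_rot: [180.0, -0.0, 104.2]
wrist_force: [-0.1, -0.2, 0.2]
opening: 0.07
grasp_force: 0.0
```

Call:
play_rows(steps=[[[0,0,-0.02,0],[0,0,-0.02,0],[0,0,-0.02,0],[0,0,0,0],[0,0,0,0]]])

```text
time: 17.73
ee_pos: [0.5374, 0.2216, 0.2681]
tcp_rot: [179.8, -0.0, 104.2]
wrist_force: [0.2, -0.2, -0.2]
opening: 0.0703
grasp_force: 0.0
```

Run:
```python
from h import *
o=bot.get_obs(); print(o['ee_pos'],o['tcp_rot'],o['wrist_force'],o['opening'])
a=[cam(n) for n in ('scene','side','wrist')]
np.save('pics/tmp.npy',0)
def cr(i,x,y,w,h): return cv2.resize(i[y:y+h,x:x+w],(390,290),interpolation=cv2.INTER_CUBIC)
p=[proj(c,[.5368,.221,.167])[0] for c in a]; print(p)
t=[cr(c['img'],max(0,int(q[0])-50),max(0,int(q[1])-30),100,75) for c,q in zip(a[:2],p[:2])]
cv2.imwrite('pics/f1.png',np.vstack([np.hstack(t),cv2.resize(a[2]['img'],(780,585))[:310]]) if 0 else np.hstack(t))
cv2.imwrite('pics/f2.png',a[2]['img'])
```

```text
[0.53735234 0.22164674 0.26812321] [ 1.79833550e+02 -2.67909360e-02  1.04150901e+02] [ 0.17236417 -0.19913477 -0.20112173] 0.07030018399777886
[array([331.45757985, 247.84072658]), array([256.18927141, 242.83374278]), array([282.12560198, 205.42444702])]
```

View pics/f1.png

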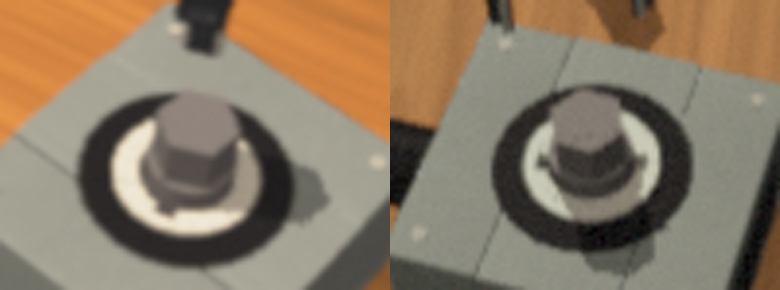

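View pics/f2.png

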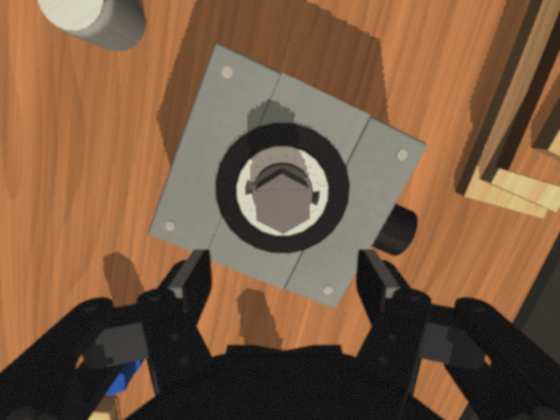

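All three views show the cartridge upright in the well, with the slots at (250,187) and (316,197) in the wrist view now empty. I'll check its height with a light touch on top using the shut fingers: 0.167 m means locked, 0.162 m means too low.

Call:
play_rows(steps=[[[0,0,0.018,0],[0,0,0.018,0],[0,0,0.018,0],[0,0,0.018,0],[0,0,0.018,0]]], gripper=0, squeeze=20)

```text
time: 18.3
ee_pos: [0.5363, 0.2212, 0.1744]
tcp_rot: [-179.9, 0.0, 104.2]
wrist_force: [-0.0, -0.3, 0.4]
opening: 0.0092
grasp_force: 0.0
```

Call:
play_rows(steps=[[[0,0,0.002,0],[0,0,0.002,0],[0,0,0,0],[0,0,0,0],[0,0,0,0]]])

```text
time: 18.72
ee_pos: [0.5373, 0.2216, 0.1734]
tcp_rot: [179.9, -0.0, 104.2]
wrist_force: [-0.2, 0.1, 0.7]
opening: 0.0003
grasp_force: 0.0
```

Call:
play_rows(steps=[[[0,0,0.001,0],[0,0,0.001,0],[0,0,0.001,0],[0,0,0,0],[0,0,0,0]]])

```text
time: 19.13
ee_pos: [0.5369, 0.2214, 0.1692]
tcp_rot: [-180.0, 0.0, 104.2]
wrist_force: [-0.3, -0.5, 0.5]
opening: -0.0002
grasp_force: 0.0
```

Call:
play_rows(steps=[[[0,0,0.001,0],[0,0,0.001,0],[0,0,0,0],[0,0,0,0],[0,0,0,0]]])

```text
time: 19.55
ee_pos: [0.5369, 0.2214, 0.1672]
tcp_rot: [-180.0, 0.0, 104.2]
wrist_force: [-0.1, -0.1, 0.3]
opening: -0.0002
grasp_force: 0.0
```

Call:
play_rows(steps=[[[0,0,0.001,0],[0,0,0.0005,0],[0,0,0,0],[0,0,0,0],[0,0,0,0]]])

```text
time: 19.97
ee_pos: [0.537, 0.2214, 0.1668]
tcp_rot: [179.9, -0.0, 104.2]
wrist_force: [-1.6, -1.4, 6.6]
opening: 0.0001
grasp_force: 3.2
```

Contact came at 0.167 m, so it is locked at the right height. Retreating and handing in.

Call:
play_rows(steps=[[[0,0,-0.005,0],[0,0,-0.02,0],[0,0,-0.02,0],[0,0,-0.02,0],[0,0,-0.02,0]]])

```text
time: 20.38
ee_pos: [0.5368, 0.2213, 0.2518]
tcp_rot: [-180.0, 0.0, 104.1]
wrist_force: [-0.1, 0.1, 0.4]
opening: -0.0
grasp_force: 0.0
```

Call:
play_rows(steps=[[[0,0,0,0],[0,0,0,0],[0,0,0,0],[0,0,0,0],[0,0,0,0]]])

```text
time: 20.8
ee_pos: [0.5366, 0.2213, 0.2497]
tcp_rot: [-179.9, 0.0, 104.2]
wrist_force: [-0.2, 0.1, -0.8]
opening: -0.0002
grasp_force: 0.0
```

```bash
python3 -c "
from h import *
print(bot.get_obs()['wrist_force']); print(bot.job_done())"
```

```text
[-0.20791476  0.11290721 -0.84588197]
the job is handed in; nothing more can be done
None
```

The cartridge is locked in the well: a touch check found its top at 0.167 m, the locked height. I left the bystanders alone and handed the job in at about 21 s; no verdict came back.

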